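# Seat the filter collar in the lens mount and hold it home

## Task

The round knurled filter collar on the lens mount is only resting on the mount's hidden pins. Turn it, pressing lightly, until the keyways inside it drop over the pins, then push it down fully home against the spring ring and finish while still holding it pushed home with the gripper. Leave the tape roll, the screwdriver and the stapler where they lie.

Things in the scene. Friction and masses are not known exactly. Their poses are not given: they have to be found in the camera images.
- mount: Grey metal lens mount, screwed down: foot plate 120x120x12 mm, on it a round housing, 72 mm wide, up to z 40 mm, with a 58 mm wide well in its top. From the well's centre a 36 mm spigot rises to z 68 mm, inside the collar. z in these entries: height over the bench. Origin: on the spigot's axis, at the bench; z up. Its yaw tells nothing of the pins.
- pin_level (a point): Point on the mount's axis, z 36 mm, level with the tops of three hidden 6 mm pins that stick out level from the spigot, 120 degrees apart, at an unknown angle. The collar rests on them at the start. Turned clockwise (seen from above) by an unknown 25 to 75 degrees, and every 120 degrees on, it can drop.
- well_floor (a point): Point on the mount's axis on the well's floor, z 24 mm: the stop on which the collar's underside lands when fully home, 12 mm below where it starts.
- spring_ring (a joint): Spring ring in the well, under the collar: 0 when free (top at z 28 mm), 0.004 m when pressed flush with the well's floor. It yields from about 4 N and takes about 10 N when flush; let go, it lifts the collar 4 mm again.
- collar: Dark round filter collar, 60 mm tall, 0.08 to 0.17 kg, glass window in its top, loose on the spigot (1 mm play all round). Lower 36 mm smooth, 52 mm wide; upper 24 mm a knurled band 56 mm wide. Inside its lower rim, unseen, three keyways 120 degrees apart, 12 mm wide, 14 mm deep (fit within 8 degrees). Underside z: 36 mm at start, 28 dropped, 24 home. Origin: axis, underside; z up.
- collar_grip (a point): Point on the collar's axis 50 mm above its underside, in the knurled band: grip across here from above, at any yaw; with the TCP here the fingertips stay clear of the housing. The yaw of the collar tells nothing of its keyways.
- tape: Bystander: small black tape roll lying flat, 58x56x19 mm, at the right of the mount. Origin: centre of its underside.
- driver: Bystander: screwdriver with a red handle lying flat, 162 mm long, 16 mm high, at the left of the mount. Origin: centre of its underside.
- desk_stapler: Bystander: red desk stapler, 36x150x49 mm, right front of the mount. Origin: centre of its underside.

How it is judged:
By the outcome, as a careful person would: the job done as asked, in the order asked, and still so for the second after the job is handed in, while the arm keeps its last pose, push and grip.
It also fails if it takes over 38 s, if anything falls off the work surface, if the arm or the gripper's body presses on something with over 40 N, if the wrist force passes 120 N, or if a joint passes its speed limit or range.

## Robot

A 6-joint arm with a two-finger parallel gripper is mounted at the origin on a cart in front of the work surface, level with it; the furniture and walls round the work are solid. World frame = base frame: x ahead of the robot, y to its left, z up, the work surface at z = 0. Lengths are in m, angles in rad, forces in N, time in s.
With the tool pointing down it reaches from about 0.35 to 0.975 m from the base axis. Payload 4.9 kg.
Tool frame: the origin (TCP) lies between the finger pads, 19 mm behind the fingertips; this is the grasp point; z points along the fingers, y is the line along which they close (so a half turn about z gives the same grasp; the last joint's range is limited). The gripper opens to 85 mm and grips with 20 to 120 N. Pads are 22 mm wide; open, the fingers measure 114 mm over their backs; the gripper's body (76 mm by 85 mm) begins 54 mm behind the grasp point. The pads swing forward as they close: fully open they stand 13 mm farther back than shut.
Start: joints at [-1.449, 0.053, 1.613, -0, 1.476, -0.119], TCP at [0.149, -0.607, 0.25] pointing down, gripper open.
Joint ranges: [-3.01, 3.01], [-1.01, 2.22], [0.06, 2.58], [-1.02, 4.17], [0.09, 2.62], [-3.14, 3.14]. Speed limits (rad/s): [2.57, 2.57, 3.14, 3.14, 3.14, 3.14].

## Interface

Orientations are given as a unit quaternion [w, x, y, z].
In Python, from plant import manip gives the robot as it stands. The module is installed in compiled form; this text tells all that it offers.
- The arm moves only by the tool move_arm, never from a script. Its argument "rows" is a list of rows, each a list of 7 numbers: the shift along the tool's x, y, z in cm, then the turn, a rotation vector about the tool's x, y, z in degrees, then the opening, from -1 (shut) to 1 (fully open). In form: [[tx, ty, tz, ax, ay, az, jaw], ...]. A call has 1 to 20 rows; each row shifts and turns the commanded pose from where the row before left it, along the tool's axes as they then stand; what a row does not reach is not made up. A row lasts 1/12 s, in which the tool goes at most 41.7 mm and 7.16 degrees, less where a joint would pass 70% of its speed; a pose out of reach is approached as far as the arm can. A call is refused whole if a number of a shift passes 4.17 or a number of a turn 7.16, either way. A call with a gripper value outside its range is refused whole. The fingers move at their own pace and stop on an object; the grip force is fixed at half the most. Time passes only in rows, so rows that do not move let the fingers close. It gives the time, the measured TCP pose, the force, the opening and the grip force at its end, in the units of the state.
- manip.state(): the state, without advancing time (a new reading comes with each control period).
- manip.grab_frame(name): name is "side" or "top" or "wrist"; returns a dict with "img" (400x640x3 uint8, blue, green, red), "mtx" (3x3 intrinsics, pixels), "R" (3x3) and "t" (3): a world point X has camera coordinates R X + t. Camera axes: x right, y down, z forward; pixel columns grow to the right and rows downward; lengths in m; the calibration is good to about 2 mm. The wrist camera is an equidistant fisheye: a pixel r from the principal point sees the ray r / f radians off the axis. A picture is of the moment at which its call begins. There is no depth.
- manip.job_done(): hands the job in; it is judged then, once.
The state is a dict: "time": time; "joint_pos": joint angles; "joint_vel": joint speeds; "joint_efforts": joint torques, N m; "tool_pos": TCP position; "tool_rot": TCP orientation; "contact_force": force on the tool from outside, world axes, zero at the start; "ft_torque": the same for the moment, N m; "gripper_width": opening from 0.0 (shut) to 1.0 (fully open); "grasp_force": force on a finger pad.
Only numpy, scipy, OpenCV 4.12 (cv2) and the standard library are available. Lean on these libraries where they do the work, as an engineer would, in place of code of your own. Each camera call takes 0.05 s, during which the arm holds its last target. There are 200 camera calls.

## Working session

There is one attempt and no reset: what is moved stays moved. The work goes in short steps, Python scripts to look and compute and a tool call to move; the robot and the scene stay as the last step left them, time stands still between calls to the robot, and variables do not carry over. Pictures are saved under pics/ and viewed, at most 10 in all, crops included, and the job is handed in when it is done.

Besides the shell and the picture viewer there is one more tool, called after ">>>" in YAML: its name, and indented under it one key for each argument. move_arm: Moves the arm, as the interface text tells. Its arguments: {"type":"object","properties":{"rows":{"type":"array","items":{"type":"array","items":{"type":"number"}}}},"required":["rows"]}

```bash
mkdir -p pics; python3 - <<'E'
from plant import manip
import cv2,numpy as np
s=manip.state();print(s)
for n in("top","side"):
    f=manip.grab_frame(n);cv2.imwrite(f"pics/{n}1.png",f["img"]);np.savez(f"{n}1.npz",**f);print(n,f["mtx"],f["R"],f["t"])
E
```

```text
{'time': 0.0, 'joint_pos': array([-1.44902218e+00,  5.33601903e-02,  1.61428566e+00,  7.73855582e-06,
        1.47598269e+00, -1.19034261e-01]), 'joint_vel': array([-0.0019813 ,  0.00151553, -0.00028673,  0.00205947,  0.00046707,
        0.00156914]), 'joint_efforts': array([ 2.19489098e-04, -3.93679404e+01, -3.70177746e+01, -9.34516106e-05,
        7.15691902e-03,  6.62242996e-06]), 'tool_pos': array([ 0.1489659 , -0.60639401,  0.24876589]), 'tool_rot': array([-1.01794805e-03,  9.92759697e-01,  1.20113066e-01,  2.45699568e-06]), 'contact_force': array([0.1535027 , 1.00762851, 0.17241122]), 'ft_torque': array([ 0.02545185, -0.03520686, -0.01021648]), 'grasp_force': 0.0, 'gripper_width': 1.0031455558576365}
top [[385.2932096    0.         324.11729251]
 [  0.         385.2932096  205.51512266]
 [  0.           0.           1.        ]] [[ 0.02520498 -0.99966956  0.00504784]
 [-0.98887729 -0.02567263 -0.14650125]
 [ 0.14658243 -0.00129913 -0.98919761]] [-0.02556025  0.49887634  0.96019907]
side [[381.82639491   0.         315.55746122]
 [  0.         381.82639491 196.1671971 ]
 [  0.           0.           1.        ]] [[-0.9949281  -0.10019233 -0.00892015]
 [-0.0569601   0.63426755 -0.77101247]
 [ 0.0829073  -0.76659388 -0.63675757]] [0.45827998 0.10783432 1.03642361]
```

View pics/top1.png

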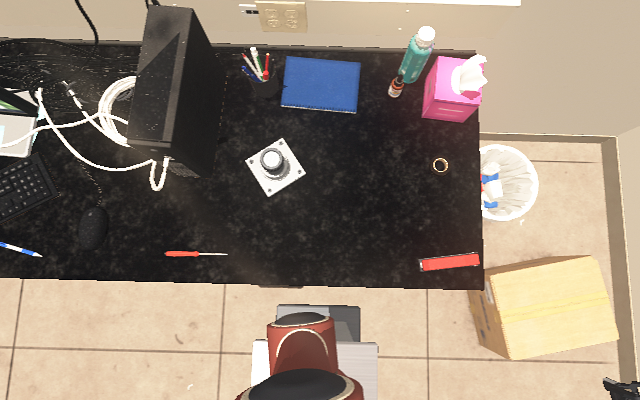

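View pics/side1.png

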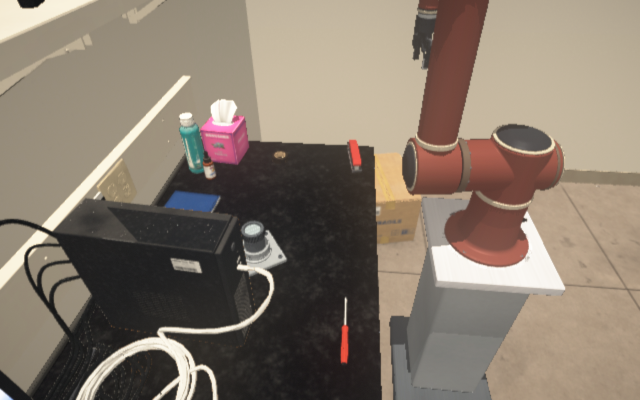

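The top view shows the plate centred near (275,166), with the collar top near (272,156); a PC tower stands to its left, with its edge at column 220. The side view shows the collar top near (252,230). Next I'll measure from close-up crops.

```bash
cat > h.py <<'E'
import numpy as np,cv2
def ray(f,u,v):
    d=f["R"].T@np.linalg.solve(f["mtx"],[u,v,1.]); return -f["R"].T@f["t"],d
def onz(f,u,v,z):
    c,d=ray(f,u,v); return c+d*(z-c[2])/d[2]
E
python3 - <<'E'
from h import *
f=np.load("top1.npz");g=np.load("side1.npz")
im=f["img"];m=np.zeros(im.shape[:2],np.uint8)
m[130:205,235:312]=(im[130:205,235:312].min(2)>120)*255
cs,_=cv2.findContours(m,0,1);c=max(cs,key=cv2.contourArea)
r=cv2.boxPoints(cv2.minAreaRect(c));print(r)
P=[onz(f,*p,.012) for p in r];print(np.round(P,4),np.mean(P,0),[np.linalg.norm(P[i]-P[i-1]) for i in range(4)])
a=cv2.resize(im[135:200,240:310],None,fx=8,fy=8,interpolation=2)
b=cv2.resize(g["img"][210:275,220:290],None,fx=8,fy=8,interpolation=2)
cv2.imwrite("pics/c1.png",cv2.resize(np.hstack([a,b]),(800,371)))
E
```

```text
[[244.3664  160.28783]
 [282.50586 136.27406]
 [305.66797 173.0609 ]
 [267.5285  197.07466]]
[[0.6207 0.2053 0.012 ]
 [0.6907 0.1053 0.012 ]
 [0.5898 0.0389 0.012 ]
 [0.5218 0.1382 0.012 ]] [0.60576778 0.12192061 0.012     ] [np.float64(0.11951003762462918), np.float64(0.12205036737345921), np.float64(0.1207247372334929), np.float64(0.12032982539134382)]
```

View pics/c1.png

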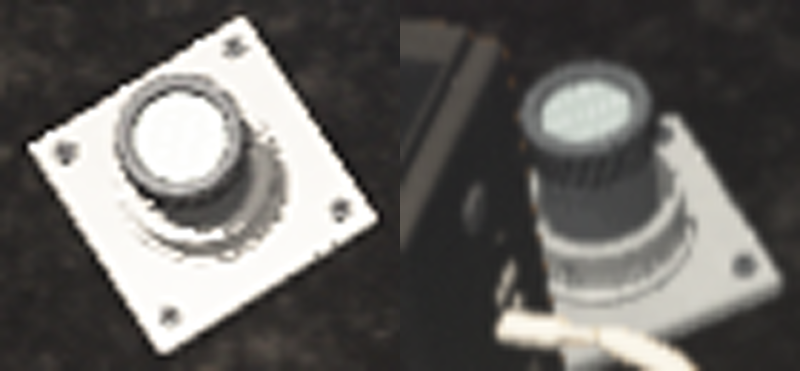

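```bash
python3 - <<'E'
from h import *
from scipy.spatial.transform import Rotation as Ro
from plant import manip
f=np.load("top1.npz");g=np.load("side1.npz")
print(onz(f,271.5,158.8,.096),onz(g,252.7,229.25,.096))
c1,d1=ray(f,271.5,158.8);c2,d2=ray(g,252.7,229.25)
s=np.linalg.lstsq(np.c_[d1,-d2],c2-c1,rcond=None)[0];print(c1+d1*s[0],c2+d2*s[1])
print("pc",onz(f,222,172,0),onz(f,222,172,.1))
st=manip.state();q=st["tool_rot"];R=Ro.from_quat(q[[1,2,3,0]]).as_matrix();print(R)
print(R.T@(np.array([.606,.122,.25])-st["tool_pos"])*100)
E
```

```text
[0.60406234 0.12042058 0.096     ] [0.60039981 0.12730009 0.096     ]
[0.60555578 0.12120599 0.09048059] [0.6025865  0.12101257 0.08964964]
pc [0.58959911 0.26669187 0.        ] [0.56649392 0.23949955 0.1       ]
[[ 9.71151571e-01  2.38462919e-01 -2.48735138e-04]
 [ 2.38462955e-01 -9.71149740e-01  1.89786052e-03]
 [ 2.11010296e-04 -1.90242435e-03 -9.99998168e-01]]
[ 6.17552998e+01 -5.98429859e+01  1.12103823e-02]
```

>>> move_arm:
  rows:
    - [2.9, -2.8, 0, 0, 0, 0, 1]
    - [2.9, -2.8, 0, 0, 0, 0, 1]
    - [2.9, -2.8, 0, 0, 0, 0, 1]
    - [2.9, -2.8, 0, 0, 0, 0, 1]
    - [2.9, -2.8, 0, 0, 0, 0, 1]
    - [2.9, -2.8, 0, 0, 0, 0, 1]
    - [2.9, -2.8, 0, 0, 0, 0, 1]
    - [2.9, -2.8, 0, 0, 0, 0, 1]
    - [2.9, -2.8, 0, 0, 0, 0, 1]
    - [2.9, -2.8, 0, 0, 0, 0, 1]
    - [2.9, -2.8, 0, 0, 0, 0, 1]
    - [2.9, -2.8, 0, 0, 0, 0, 1]
    - [2.9, -2.8, 0, 0, 0, 0, 1]
    - [2.9, -2.8, 0, 0, 0, 0, 1]
    - [2.9, -2.8, 0, 0, 0, 0, 1]
    - [2.9, -2.8, 0, 0, 0, 0, 1]
    - [2.9, -2.8, 0, 0, 0, 0, 1]
    - [2.9, -2.8, 0, 0, 0, 0, 1]
    - [2.0, -2.0, 0, 0, 0, 0, 1]
    - [1.0, -1.0, 0, 0, 0, 0, 1]

```text
time: 1.77
tool_pos: [0.5585, 0.0463, 0.2493]
tool_rot: [-0.0, 0.993, 0.122, -0.0]
contact_force: [-1.2, -0.3, 0.0]
gripper_width: 1.0
grasp_force: 0.0
```

>>> move_arm:
  rows:
    - [0, 0, 0, 0, 0, -7, 1]
    - [0, 0, 0, 0, 0, -7, 1]
    - [0, 0, 0, 0, 0, -7, 1]
    - [0, 0, 0, 0, 0, -7, 1]
    - [0, 0, 0, 0, 0, -7, 1]
    - [0, 0, 0, 0, 0, -7, 1]
    - [0, 0, 0, 0, 0, -7, 1]
    - [0, 0, 0, 0, 0, -7, 1]
    - [0, 0, 0, 0, 0, -7, 1]
    - [0, 0, 0, 0, 0, -7, 1]
    - [0, 0, 0, 0, 0, -7, 1]
    - [0, 0, 0, 0, 0, -7, 1]
    - [0, 0, 0, 0, 0, 0, 1]

```text
time: 2.85
tool_pos: [0.5574, 0.0426, 0.2495]
tool_rot: [-0.0, 0.657, 0.754, -0.0]
contact_force: [0.1, 0.8, -0.2]
gripper_width: 0.996
grasp_force: 0.0
```

```bash
cat > w.py <<'E'
from h import *
from scipy.spatial.transform import Rotation as Ro
from plant import manip
def rel(p):
    st=manip.state();q=st["tool_rot"];R=Ro.from_quat(q[[1,2,3,0]]).as_matrix()
    print(st["time"],st["tool_pos"],"yaw",np.degrees(np.arctan2(R[1,0],R[0,0])),"j6",st["joint_pos"][5],"F",st["contact_force"],"T",st["ft_torque"])
    print("shift cm",R.T@(np.array(p)-st["tool_pos"])*100, "x axis",R[:,0])
E
python3 - <<'E'
from w import *
rel([.605,.1215,.2])
f=manip.grab_frame("wrist");cv2.imwrite("pics/w1.png",f["img"]);np.savez("w1.npz",**f);print(f["mtx"])
E
```

```text
2.85 [0.55735498 0.04263539 0.24953804] yaw 97.86313982432276 j6 -0.19381230179516834 F [ 0.09378592  0.83052942 -0.24090945] T [-0.00190038  0.05664344  0.02036658]
shift cm [7.16139858 5.80368244 4.94657096] x axis [-1.36807289e-01  9.90597664e-01 -1.83140528e-04]
[[309.70691629   0.         321.76457149]
 [  0.         309.70691629 206.54065165]
 [  0.           0.           1.        ]]
```

View pics/w1.png

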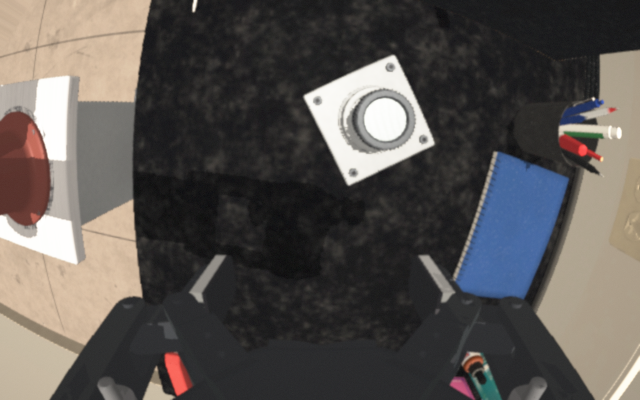

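The wrist view shows the collar window at about (385,119) with nothing in the way. I'll cast that ray as a cross-check and move above it.

```bash
cat >> h.py <<'E'
def fish(f,u,v,z):
    K=f["mtx"];x=(u-K[0,2])/K[0,0];y=(v-K[1,2])/K[1,1];r=np.hypot(x,y)
    d=f["R"].T@np.array([np.sin(r)*x/r,np.sin(r)*y/r,np.cos(r)]);c=-f["R"].T@f["t"];return c+d*(z-c[2])/d[2]
E
python3 - <<'E'
from h import *
f=np.load("w1.npz");im=f["img"]
m=np.zeros(im.shape[:2],np.uint8);s=np.s_[85:155,350:420];m[s]=(im[s].min(2)>0)*0
g=cv2.cvtColor(im,cv2.COLOR_BGR2GRAY);k=((g>40)&(g<150)).astype(np.uint8)*255;m[s]=k[s]
cs,_=cv2.findContours(m,0,1);c=max(cs,key=cv2.contourArea);print(cv2.boundingRect(c))
print(fish(f,385,119,.096),[fish(f,*p,.012) for p in[(304,97),(394,56),(435,144),(350,185)]])
E
```

```text
(350, 89, 52, 64)
[0.60424008 0.1213788  0.096     ] [array([0.52444005, 0.13536887, 0.012     ]), array([0.62092795, 0.20121746, 0.012     ]), array([0.68806936, 0.10591619, 0.012     ]), array([0.59240146, 0.03979342, 0.012     ])]
```

>>> move_arm:
  rows:
    - [2.4, 1.9, 0, 0, 0, 0, 1]
    - [2.4, 1.9, 0, 0, 0, 0, 1]
    - [2.0, 1.6, 1, 0, 0, 0, 1]
    - [0.3, 0.4, 2, 0, 0, 0, 1]
    - [0, 0, 2, 0, 0, 0, 1]
    - [0, 0, 2, 0, 0, 0, 1]
    - [0, 0, 0, 0, 0, 0, 1]
    - [0, 0, 0, 0, 0, 0, 1]

```text
time: 3.57
tool_pos: [0.6046, 0.1212, 0.1785]
tool_rot: [-0.001, 0.658, 0.753, -0.001]
contact_force: [0.5, 0.7, 0.3]
gripper_width: 1.001
grasp_force: 0.0
```

```bash
python3 - <<'E'
from w import *
rel([.605,.1215,.086])
f=manip.grab_frame("wrist");cv2.imwrite("pics/w2.png",f["img"]);np.savez("w2.npz",**f)
E
```

```text
3.5667 [0.60458633 0.12118532 0.17845236] yaw 97.67018734501697 j6 -0.05660059718288461 F [0.47102709 0.70640267 0.33267369] T [-0.01846563 -0.02189696 -0.00318925]
shift cm [0.02489026 0.07794454 9.24501966] x axis [-1.33470530e-01  9.91052779e-01  8.37885075e-05]
```

View pics/w2.png

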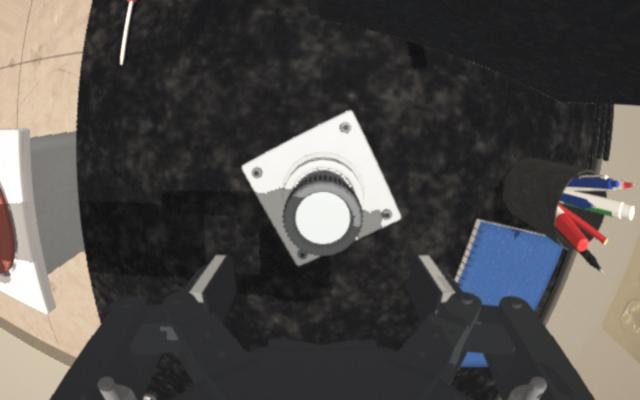

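The collar at (323,217) is centred between the fingertips (217 and 430), so I'll descend to the grip height and close.

>>> move_arm:
  rows:
    - [0, 0, 2, 0, 0, 0, 1]
    - [0, 0.05, 2, 0, 0, 0, 1]
    - [0, 0, 2, 0, 0, 0, 1]
    - [0, 0, 1.5, 0, 0, 0, 1]
    - [0, 0, 1, 0, 0, 0, 1]
    - [0, 0, 0.5, 0, 0, 0, 1]
    - [0, 0, 0.2, 0, 0, 0, 1]
    - [0, 0, 0, 0, 0, 0, 1]
    - [0, 0, 0, 0, 0, 0, 1]

```text
time: 4.37
tool_pos: [0.6071, 0.1216, 0.0895]
tool_rot: [0.001, 0.658, 0.753, 0.001]
contact_force: [0.7, 0.9, -0.5]
gripper_width: 0.997
grasp_force: 0.0
```

>>> move_arm:
  rows:
    - [0, 0, 0, 0, 0, 0, 0.3]
    - [0, 0, 0, 0, 0, 0, 0.3]
    - [0, 0, 0, 0, 0, 0, 0]
    - [0, 0, 0, 0, 0, 0, -1]
    - [0, 0, 0, 0, 0, 0, -1]
    - [0, 0, 0, 0, 0, 0, -1]
    - [0, 0, 0, 0, 0, 0, -1]
    - [0, 0, 0, 0, 0, 0, -1]

```text
time: 5.03
tool_pos: [0.6065, 0.1217, 0.0893]
tool_rot: [0.0, 0.657, 0.754, 0.0]
contact_force: [-3.0, -0.8, 5.7]
gripper_width: 0.635
grasp_force: 62.5
```

```bash
python3 - <<'E'
from w import *
rel([.605,.1215,.086])
E
```

```text
5.0333 [0.60646088 0.12166261 0.08931606] yaw 97.80348985133188 j6 -0.058463141534523616 F [-3.00899111 -0.7528855   5.69894147] T [-0.06999725  0.40788857 -0.00263771]
shift cm [ 0.00373852 -0.14718285  0.33149999] x axis [-1.35775918e-01  9.90739571e-01 -4.15149231e-05]
```

>>> move_arm:
  rows:
    - [0, 0, 0, 0, 0, 2, -1]
    - [0, 0, 0, 0, 0, 3, -1]
    - [0, 0, 0, 0, 0, 3, -1]
    - [0, 0, 0, 0, 0, 3, -1]
    - [0, 0, 0, 0, 0, 3, -1]
    - [0, 0, 0, 0, 0, 3, -1]
    - [0, 0, 0, 0, 0, 3, -1]

```text
time: 5.62
tool_pos: [0.6064, 0.1213, 0.0893]
tool_rot: [0.001, 0.779, 0.627, -0.0]
contact_force: [-3.3, -1.0, 6.2]
gripper_width: 0.635
grasp_force: 62.6
```

```bash
python3 - <<'E'
from w import *
rel([.6065,.1217,.0893])
E
```

```text
5.6167 [0.60640351 0.1212979  0.08932056] yaw 77.69522796012585 j6 0.2927128676548829 F [-3.32064248 -0.97141554  6.18032898] T [-0.29143406  0.47795728  0.14811367]
shift cm [0.04134385 0.0008569  0.00202126] x axis [ 2.13111686e-01  9.77027481e-01 -8.43652830e-04]
```

>>> move_arm:
  rows:
    - [0, 0, 0.02, 0, 0, 3, -1]
    - [0, 0, 0.02, 0, 0, 3, -1]
    - [0, 0, 0, 0, 0, 3, -1]
    - [0, 0, 0, 0, 0, 0, -1]

```text
time: 5.95
tool_pos: [0.6064, 0.1213, 0.0892]
tool_rot: [0.0, 0.826, 0.564, -0.0]
contact_force: [-3.4, -0.7, 7.6]
gripper_width: 0.638
grasp_force: 62.8
```

>>> move_arm:
  rows:
    - [0, 0, 0.0, 0, 0, 3, -1]
    - [0, 0, 0, 0, 0, 3, -1]
    - [0, 0, 0, 0, 0, 0, -1]

```text
time: 6.2
tool_pos: [0.6064, 0.1214, 0.0893]
tool_rot: [0.0, 0.854, 0.52, 0.0]
contact_force: [-4.7, -0.9, 7.6]
gripper_width: 0.637
grasp_force: 62.8
```

>>> move_arm:
  rows:
    - [0, 0, 0.0, 0, 0, 3, -1]
    - [0, 0, 0, 0, 0, 3, -1]
    - [0, 0, 0, 0, 0, 0, -1]

```text
time: 6.45
tool_pos: [0.6064, 0.1214, 0.0892]
tool_rot: [0.0, 0.88, 0.475, -0.0]
contact_force: [-3.8, -2.0, 7.3]
gripper_width: 0.64
grasp_force: 62.8
```

>>> move_arm:
  rows:
    - [0, 0, 0.0, 0, 0, 3, -1]
    - [0, 0, 0, 0, 0, 3, -1]
    - [0, 0, 0, 0, 0, 0, -1]

```text
time: 6.7
tool_pos: [0.6062, 0.1213, 0.0888]
tool_rot: [0.0, 0.904, 0.428, -0.0]
contact_force: [-3.2, -1.5, 6.2]
gripper_width: 0.638
grasp_force: 62.7
```

>>> move_arm:
  rows:
    - [0, 0, 0.0, 0, 0, 2, -1]
    - [0, 0, 0, 0, 0, 2, -1]
    - [0, 0, 0, 0, 0, 0, -1]

```text
time: 6.95
tool_pos: [0.606, 0.1213, 0.0879]
tool_rot: [0.0, 0.918, 0.397, -0.0]
contact_force: [-2.2, -0.8, 2.3]
gripper_width: 0.637
grasp_force: 62.7
```

```bash
python3 - <<'E'
from w import *
rel([.6065,.1217,.0893])
E
```

```text
6.95 [0.60601549 0.12128633 0.08789368] yaw 46.76461224383817 j6 0.8322863663009603 F [-2.23271937 -0.75678481  2.29788729] T [-0.31612748  0.25713621 -0.01645807]
shift cm [ 0.06323952  0.00700225 -0.14066905] x axis [ 6.84997079e-01  7.28545550e-01 -6.20129799e-04]
```

The force fell from 7 N to 2 N and the collar sank, so the keyways are entering. I'll turn a little more, then press down.

>>> move_arm:
  rows:
    - [0, 0, 0, 0, 0, 2, -1]
    - [0, 0, 0.1, 0, 0, 2, -1]
    - [0, 0, 0.1, 0, 0, 0, -1]
    - [0, 0, 0.1, 0, 0, 0, -1]
    - [0, 0, 0, 0, 0, 0, -1]

```text
time: 7.37
tool_pos: [0.6058, 0.1214, 0.084]
tool_rot: [0.0, 0.931, 0.365, -0.0]
contact_force: [-1.3, -1.4, -1.2]
gripper_width: 0.635
grasp_force: 63.1
```

```bash
python3 - <<'E'
from w import *
rel([.6065,.1217,.0893])
E
```

```text
7.3667 [0.60577373 0.12141537 0.08398271] yaw 42.862261813675985 j6 0.9003762858883255 F [-1.33133268 -1.40429289 -1.18139956] T [-0.33233802  0.17385942 -0.04255164]
shift cm [ 0.07215979  0.02840016 -0.53179552] x axis [ 0.73299085  0.680238   -0.00082188]
```

>>> move_arm:
  rows:
    - [0, 0, 0.1, 0, 0, 0, -1]
    - [0, 0, 0.1, 0, 0, 0, -1]
    - [0, 0, 0.1, 0, 0, 0, -1]
    - [0, 0, 0.1, 0, 0, 0, -1]
    - [0, 0, 0.1, 0, 0, 0, -1]
    - [0, 0, 0.1, 0, 0, 0, -1]
    - [0, 0, 0, 0, 0, 0, -1]
    - [0, 0, 0, 0, 0, 0, -1]

```text
time: 8.03
tool_pos: [0.6061, 0.1216, 0.0801]
tool_rot: [-0.0, 0.931, 0.365, -0.0]
contact_force: [-5.9, -1.2, 7.7]
gripper_width: 0.642
grasp_force: 64.0
```

>>> move_arm:
  rows:
    - [0, 0, 0.1, 0, 0, 0, -1]
    - [0, 0, 0.1, 0, 0, 0, -1]
    - [0, 0, 0, 0, 0, 0, -1]
    - [0, 0, 0, 0, 0, 0, -1]

```text
time: 8.37
tool_pos: [0.6061, 0.1217, 0.0788]
tool_rot: [-0.0, 0.931, 0.365, -0.0]
contact_force: [-7.7, -0.7, 11.4]
gripper_width: 0.632
grasp_force: 64.4
```

>>> move_arm:
  rows:
    - [-0.1, -0.1, 0.1, 0, 0, 0, -1]
    - [0, 0, 0.1, 0, 0, 0, -1]
    - [0, 0, 0, 0, 0, 0, -1]
    - [0, 0, 0, 0, 0, 0, -1]

```text
time: 8.7
tool_pos: [0.606, 0.1217, 0.0778]
tool_rot: [0.001, 0.931, 0.365, 0.001]
contact_force: [-6.0, -1.5, 13.0]
gripper_width: 0.633
grasp_force: 64.4
```

>>> move_arm:
  rows:
    - [0, 0, 0.1, 0, 0, 0, -1]
    - [0, 0, 0.1, 0, 0, 0, -1]
    - [0, 0, 0, 0, 0, 0, -1]
    - [0, 0, 0, 0, 0, 0, -1]

```text
time: 9.03
tool_pos: [0.6061, 0.1218, 0.0777]
tool_rot: [0.001, 0.931, 0.365, 0.001]
contact_force: [-11.9, -1.8, 22.1]
gripper_width: 0.634
grasp_force: 65.4
```

>>> move_arm:
  rows:
    - [-0.1, -0.1, 0.1, 0, 0, 0, -1]
    - [-0.05, -0.05, 0, 0, 0, 0, -1]
    - [0, 0, 0, 0, 0, 0, -1]
    - [0, 0, 0, 0, 0, 0, -1]
    - [0, 0, 0, 0, 0, 0, -1]

```text
time: 9.45
tool_pos: [0.6058, 0.1218, 0.0776]
tool_rot: [0.001, 0.931, 0.365, 0.003]
contact_force: [-7.8, -2.7, 21.5]
gripper_width: 0.632
grasp_force: 65.2
```

```bash
python3 - <<'E'
from w import *
rel([.6065,.1217,.0773])
f=manip.grab_frame("side");g=manip.grab_frame("wrist")
a=cv2.resize(f["img"][195:280,200:300],None,fx=4,fy=4,interpolation=2)
b=cv2.resize(g["img"][90:290,220:420],(400,400))
cv2.imwrite("pics/e1.png",np.hstack([cv2.resize(a,(400,400)),b]))
E
```

```text
9.45 [0.60582967 0.12182267 0.0776475 ] yaw 42.82352252344867 j6 0.9021078186916669 F [-7.75192727 -2.68482916 21.47284043] T [-0.6903069   1.09471004 -0.07582248]
shift cm [0.0406535  0.05439063 0.03522013] x axis [0.7334418  0.67973407 0.00497196]
```

View pics/e1.png

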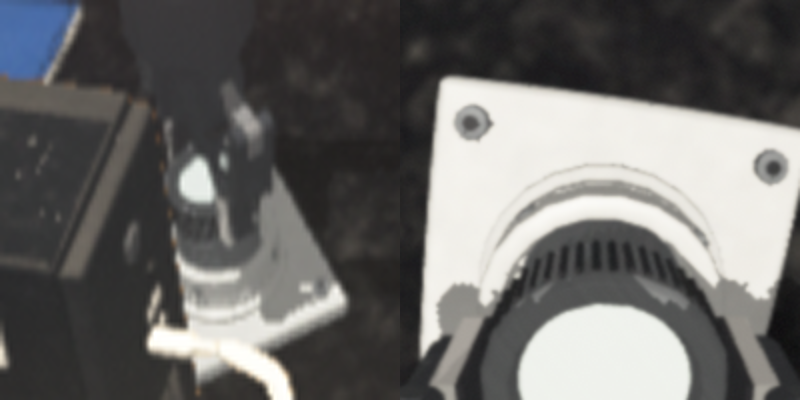

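The crops show the collar sunk in the well, held across the knurl and clear of the housing. A small wiggle and a firmer push will confirm the hard stop.

>>> move_arm:
  rows:
    - [-0.1, -0.1, 0, 0, 0, 1.5, -1]
    - [0, -0.05, 0.1, 0, 0, 0, -1]
    - [0, 0, 0.1, 0, 0, -1.5, -1]
    - [0, 0, 0, 0, 0, 0, -1]
    - [0, 0, 0, 0, 0, 0, -1]
    - [0, 0, 0, 0, 0, 0, -1]

```text
time: 10.05
tool_pos: [0.6058, 0.122, 0.0775]
tool_rot: [0.002, 0.931, 0.365, 0.005]
contact_force: [-7.7, -3.1, 25.5]
gripper_width: 0.637
grasp_force: 65.6
```

```bash
python3 - <<'E'
from w import *
rel([.6065,.1217,.0773])
E
```

```text
10.05 [0.6057522  0.12198742 0.07750418] yaw 42.824156829287645 j6 0.9031581537806948 F [-7.73540143 -3.07292009 25.51418869] T [-0.98438196  0.90789605 -0.17408526]
shift cm [0.03515731 0.07174498 0.02125299] x axis [0.73342319 0.67973192 0.00741262]
```

>>> move_arm:
  rows:
    - [0.15, 0.1, 0, 0, 0, 0, -1]
    - [0, 0, 0.05, 0, 0, 0, -1]
    - [0, 0, 0, 0, 0, 0, -1]
    - [0, 0, 0, 0, 0, 0, -1]
    - [0, 0, 0, 0, 0, 0, -1]

```text
time: 10.47
tool_pos: [0.606, 0.122, 0.0775]
tool_rot: [0.002, 0.931, 0.365, 0.003]
contact_force: [-15.5, -4.8, 32.6]
gripper_width: 0.637
grasp_force: 66.4
```

```bash
python3 - <<'E'
from w import *
rel([.6065,.1217,.0773])
E
```

```text
10.4667 [0.60595757 0.12199654 0.07746158] yaw 42.83019139414069 j6 0.9035044972655035 F [-15.48087448  -4.8251145   32.63818371] T [-1.26919136  2.11746948 -0.1704044 ]
shift cm [0.01956782 0.05853448 0.01654111] x axis [0.73336784 0.67982422 0.00326234]
```

>>> move_arm:
  rows:
    - [-0.1, -0.05, -0.1, 0, 0, 0, -1]
    - [0, 0, 0, 0, 0, 0, -1]
    - [0, 0, 0, 0, 0, 0, -1]
    - [0, 0, 0, 0, 0, 0, -1]
    - [0, 0, 0, 0, 0, 0, -1]

```text
time: 10.88
tool_pos: [0.6058, 0.122, 0.0775]
tool_rot: [0.002, 0.931, 0.365, 0.004]
contact_force: [-7.9, -3.0, 23.6]
gripper_width: 0.635
grasp_force: 65.6
```

The height stayed at 77.5 mm while the push went from 21 to 33 N, and the collar has dropped 11.8 mm, so it is against the hard stop. It is now held at 24 N.

```bash
python3 -c "
from plant import manip
print(manip.job_done())"
```

```text
the job is handed in; nothing more can be done
None
```

The collar dropped over the pins after about 50–55° clockwise and I pushed it home against the stop (11.8 of 12 mm by arm height); I handed the job in at about 11 s with the gripper still holding it down at about 24 N. The arm stayed clear of the tape roll, screwdriver and stapler.

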